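# Shut the soldering booth with the hook pole

## Task

Take the hook pole from its rest, hook its prong into the ring on the sloping sash of the soldering booth and pull the sash down shut. At the bottom keep a steady pull of about 14 N on the ring for a second so that the seal seats (where it meets the seal varies by some mm, so go by feel), never more than 20 N on the ring at any time, then unhook the pole and lay it back in both forks of its rest the way it lay. Only the pole may touch the booth and its sash, and leave the bin, the bottle and the spool where they are.

Things in the scene. Friction and masses are not known exactly. Their poses are not given: they have to be found in the camera images.
- pole: Loose hook pole, about 0.22 kg, lying in its rest. Origin: on the axis of the 18 x 18 mm wooden handle at the place to grip (near the centre of mass); x towards the hook end, z up. Handle x -90..+70 mm, 22 mm square ferrule to 77, then a 10 mm steel rod to x = 125 mm, where an 8 mm straight prong turns square down along -z to z = -40 mm (its round end).
- prong_tip (a point): Round free end of the pole's prong, at x = 125, y = 0, z = -40 mm in the pole's frame; axes as the pole's.
- rest: Fixed pole rest on either side of the booth: base plate 150 x 70 x 10 mm and two blue forks 14 mm long at x = -55 and +50 mm, floors 24 mm wide, 66 mm above the table, cheeks flaring out to 86 mm height. Origin under the plate's centre. The pole lies along its x axis, same way round, pole origin 75 mm above the rest's origin, prong hanging down. Between the forks is room for fingers.
- booth: Fixed grey bench-top soldering booth, footprint 320 x 300 mm, 265 mm high (285 with the spigot on top). Origin at the centre of the underside; x is level, from its low front (near the robot) to its high back. The front face slopes up at 35 degrees from the level from a front edge 95 mm high; the sash slides on it.
- sash: Clear framed sash, 170 mm up the slope x 268 mm wide. x points up the slope (35 degrees above level), y is level, z square out of the slope. Origin in the middle of its lower edge, on its upper face; rails stand 6 mm above this face. Shut, the origin is nominally at x = -160, z = 95 mm of the booth, but the firm seal (5 to 12 N per mm) meets it up to 7 mm higher or lower on the slope; it starts 53 to 112 mm up. Stays where left; slides at 3 to 9 N.
- ring (a point): Centre of the steel ring on the sash: 120 mm up from its lower edge, midway across, 24 mm out from its face. The ring lies parallel to the face, axis along the sash's z: wire 6 mm thick, 20 mm clear opening, carried by a post at its up-slope side. Below the ring's mid-plane 24 mm are free down to the pane. Axes as the sash's.
- bin: Blue open parts bin, 150 x 100 x 70 mm, loose, on the side of the booth where the rest is not. Origin under its centre. Leave it alone.
- flux: White plastic bottle with blue cap, 60 mm diameter, 130 mm high, loose. Origin under its centre. Leave it alone.
- spool: Black spool standing on its flange, 68 mm diameter, 50 mm high, loose. Origin under its centre. Leave it alone.
Things that resemble listed ones, but are neither listed nor needed, are in the scene too. Of the things shaped like the pole, the wooden one is meant.

How it is judged:
By the outcome, as a careful person would: the job done as asked, in the order asked, and still so for the second after the job is handed in, with the robot touching nothing.
It also fails if it takes over 64 s, if anything falls off the work surface, if the arm or the gripper's body presses on something with over 40 N, if the wrist force passes 120 N, or if a joint passes its speed limit or range.

## Robot

A 6-joint arm with a two-finger parallel gripper is mounted at the origin on the work surface. World frame = base frame: x ahead of the robot, y to its left, z up, the work surface at z = 0. Lengths are in m, angles in degrees, forces in N, time in s.
With the tool pointing down it reaches from about 0.375 to 0.9 m from the base axis. Payload 3.1 kg.
Tool frame: the origin (TCP) lies where the fingers leave the gripper's body, on its centre line; the fingertips stand 70 mm ahead of it and the grasp point (between the pads) lies 51 mm ahead of it; z points along the fingers, y is the line along which they close (so a half turn about z gives the same grasp; the last joint's range is limited). The gripper opens to 87 mm and grips with 3 to 60 N. Pads are 19 mm wide; open, the fingers measure 117 mm over their backs; the gripper's body (75 mm by 190 mm) begins 51 mm behind the grasp point.
Start: joints at [57.897, 30.224, 82.088, -0, 67.689, -10.227], TCP at [0.233, 0.58, 0.292] pointing down, gripper open.
Joint ranges: [-176.69, 176.69], [-43.24, 126.21], [12.49, 139.97], [-82, 262], [0, 151.66], [-163.58, 163.58]. Speed limits (degrees/s): [159.86, 159.86, 180, 180, 180, 180].

## Interface

Orientations are given as a 3x3 rotation matrix whose columns are the frame's x, y, z axes.
In Python, from rig import readout, capture, calibration, bot, look_for gives the robot as it stands. The module is installed in compiled form; this text tells all that it offers.
- The arm moves only by the shell command python3 -m pendant 'ROWS'. ROWS is JSON, a list of rows, each a list of 7 numbers: the shift along the tool's x, y, z normalised to -1 to 1, where 1 is 200 mm, then the turn, a rotation vector about the tool's x, y, z normalised to -1 to 1, where 1 is 180 degrees, then the closure, from -1 (fully open) to 1 (shut). In form: [[dx, dy, dz, ax, ay, az, grip], ...]. A call has 1 to 8 rows; each row is the pose to reach, as a shift and turn from the pose commanded when the call began, along the tool's axes at that moment, turning the shorter way round; what a row does not reach only later rows make up. A row lasts 1/10 s, in which the tool goes at most 50 mm and 8.59 degrees, less where a joint would pass 70% of its speed; a pose out of reach is approached as far as the arm can. A call with a number of a shift or a turn outside -1 to 1 is refused whole. A call with a gripper value outside its range is refused whole. The fingers move at their own pace and stop on an object; the grip force is fixed at half the most. Time passes only in rows, so rows that repeat a pose let the fingers close. It gives the time, the measured TCP pose, the force, the opening and the grip force at its end, in the units of the state.
- readout.read_state(): the state, without advancing time (a new reading comes with each control period).
- capture(name): name is "scene" or "top"; returns (picture, depth): 400x640x3 uint8, red, green, blue; 400x640 float32, m along the optical axis (not along the pixel's ray), 0 where there is no reading.
- calibration(name): a dict with "mtx" (3x3 intrinsics, pixels), "T" (4x4, takes a point from camera to world coordinates). Camera axes: x right, y down, z forward; pixel columns grow to the right and rows downward; lengths in m; the calibration is good to about 2 mm. A picture is of the moment at which its call begins. calibration takes no time and is no camera call.
- bot.hand_in(): hands the job in; it is judged then, once.
Trained networks look in the newest picture that a camera, given by its name, has taken for a name from the list of things; names that differ only in an ending like _2 or _b are one class to them, and where a whole thing is asked for, a point or a joint stands for the part that bears it (a point fixed in the world has none). Each returns a list of dicts, best first, with "conf" (0 to 1); they miss things now and then, are a little off and sometimes report something else, mostly with a low value. They report only what shows in the picture. A call takes as long as a camera call. They do not tell look-alikes from the thing itself.
- look_for(thing, camera): "extent" ([left, top, right, bottom] in pixels, round what is visible of it).
The state is a dict: "time_s": time; "joint_positions": joint angles; "qvel": joint speeds; "tau": joint torques, N m; "position": TCP position; "tcp_rot": TCP orientation; "force": force on the tool from outside, world axes, zero at the start; "moment": the same for the moment, N m; "opening": opening from 0.0 (shut) to 1.0 (fully open); "grasp_force": force on a finger pad.
Only numpy, scipy, OpenCV 4.12 (cv2) and the standard library are available. Lean on these libraries where they do the work, as an engineer would, in place of code of your own. Each camera call takes 0.05 s, during which the arm holds its last target. There are 200 camera calls.

## Working session

There is one attempt and no reset: what is moved stays moved. The work goes in short steps, Python scripts to look and compute and a shell command to move; the robot and the scene stay as the last step left them, time stands still between calls to the robot, and variables do not carry over. Pictures are saved under pics/ and viewed, at most 10 in all, crops included, and the job is handed in when it is done.

```bash
mkdir -p pics
cat > h.py <<'E'
import numpy as np, cv2
from rig import readout, capture, calibration, bot, look_for
def world(cam,u,v,d):
    c=calibration(cam);K=np.array(c["mtx"]);T=np.array(c["T"])
    u,v,d=map(np.asarray,(u,v,d))
    P=np.stack([(u-K[0,2])/K[0,0]*d,(v-K[1,2])/K[1,1]*d,d],-1)
    return P@T[:3,:3].T+T[:3,3]
def cloud(cam,d):
    v,u=np.mgrid[0:400,0:640]; return world(cam,u,v,d)
E
python3 - <<'E'
from h import *
for c in("scene","top"):
    p,d=capture(c); cv2.imwrite(f"pics/{c}1.png",p[:,:,::-1]); np.save(f"{c}1.npy",d);np.save(f"{c}1p.npy",p)
    print(c,np.array(calibration(c)["T"]).round(3).tolist())
    for t in("pole","prong_tip","rest","booth","sash","ring","bin","flux","spool"):
        print(t,[(np.round(r["extent"]).tolist(),round(r["conf"],2)) for r in look_for(t,c)][:4])
s=readout.read_state();print(s["time_s"],s["position"],s["force"],s["tcp_rot"])
E
```

```text
scene [[-0.429, 0.697, -0.574, 1.259], [0.903, 0.333, -0.272, 0.51], [0.002, -0.635, -0.772, 1.218], [0.0, 0.0, 0.0, 1.0]]
pole [([380.0, 217.0, 391.0, 280.0], 0.8), ([372.0, 162.0, 396.0, 208.0], 0.76), ([447.0, 254.0, 498.0, 320.0], 0.68)]
prong_tip [([380.0, 220.0, 394.0, 278.0], 0.88), ([451.0, 257.0, 496.0, 318.0], 0.72), ([372.0, 161.0, 401.0, 210.0], 0.5)]
rest [([365.0, 219.0, 400.0, 278.0], 0.58)]
booth [([172.0, 197.0, 336.0, 334.0], 0.57)]
sash [([172.0, 191.0, 334.0, 334.0], 0.64), ([204.0, 202.0, 315.0, 255.0], 0.62)]
ring [([207.0, 203.0, 312.0, 256.0], 0.77)]
bin [([167.0, 145.0, 218.0, 198.0], 0.92)]
flux [([132.0, 195.0, 161.0, 231.0], 0.93)]
spool [([343.0, 290.0, 369.0, 324.0], 0.64)]
top [[0.039, -0.977, 0.211, 0.146], [-0.999, -0.039, 0.004, 0.134], [0.004, -0.211, -0.977, 1.569], [0.0, 0.0, 0.0, 1.0]]
pole [([156.0, 175.0, 206.0, 217.0], 0.73), ([278.0, 244.0, 291.0, 311.0], 0.64), ([250.0, 159.0, 262.0, 218.0], 0.54)]
prong_tip [([157.0, 174.0, 203.0, 219.0], 0.87), ([250.0, 159.0, 264.0, 225.0], 0.53), ([273.0, 245.0, 287.0, 312.0], 0.53)]
rest []
booth [([304.0, 71.0, 408.0, 196.0], 0.95)]
sash [([312.0, 107.0, 400.0, 166.0], 0.67)]
ring [([313.0, 109.0, 399.0, 167.0], 0.93), ([249.0, 180.0, 271.0, 222.0], 0.63)]
bin [([448.0, 187.0, 482.0, 230.0], 0.65)]
flux [([459.0, 132.0, 477.0, 157.0], 0.6)]
spool [([252.0, 128.0, 276.0, 152.0], 0.79)]
1.0 [0.23282853 0.57998067 0.29225806] [-0.19232813 -0.23605973  0.44831607] [[-9.27991748e-01  3.72600746e-01 -4.28989144e-06]
 [ 3.72600746e-01  9.27991748e-01 -1.88165336e-05]
 [-3.03007060e-06 -1.90600047e-05 -1.00000000e+00]]
```

Run:
```python
import cv2
p=cv2.imread("pics/scene1.png");cv2.imwrite("pics/s_c.png",cv2.resize(p[130:350,130:530],None,fx=2,fy=2,interpolation=2))
p=cv2.imread("pics/top1.png");cv2.imwrite("pics/t_c.png",cv2.resize(p[60:330,140:500],None,fx=2.2,fy=2.2,interpolation=2))
```

```text
(no output)
```

View pics/s_c.png

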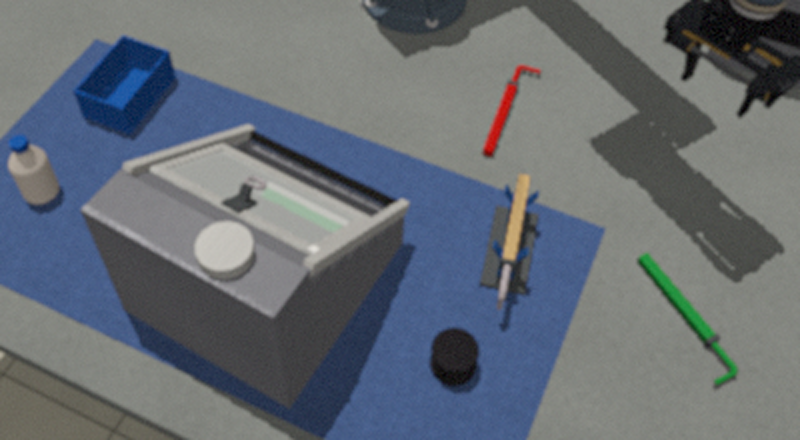

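View pics/t_c.png

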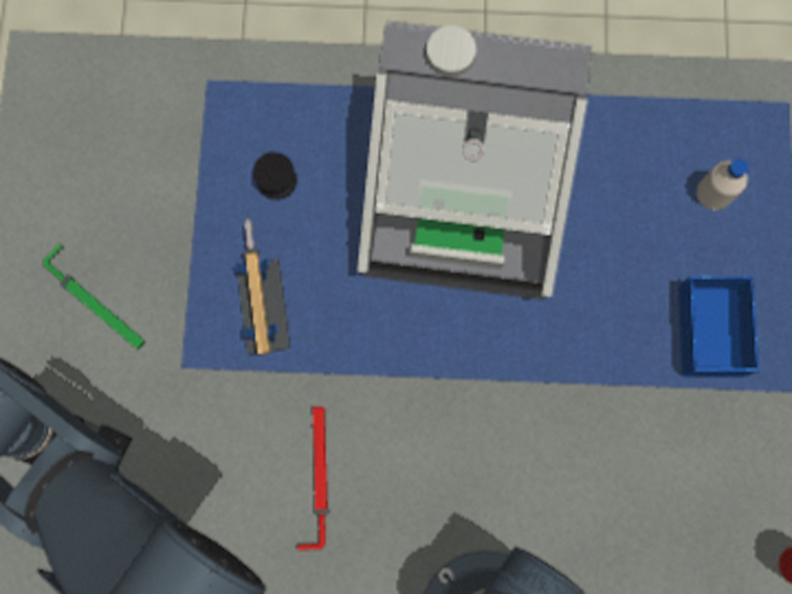

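The scene shows three poles: wooden in the rest (top px ~(256,190), scene ~(387,245)), green on the table (top ~(182,195)) and red on the table (top ~(285,275)). The wooden one in the blue forks fits the description, and the crops confirm it. The ring is at top px ~(354,128), scene ~(259,221).

Run:
```python
from h import *
C={}
for c in("scene","top"):
    d=np.load(c+"1.npy");p=np.load(c+"1p.npy");W=cloud(c,d);C[c]=(p,d,W)
    hsv=cv2.cvtColor(p,cv2.COLOR_RGB2HSV);x,y,z=W[...,0],W[...,1],W[...,2]
    m=(hsv[...,0]>8)&(hsv[...,0]<25)&(hsv[...,1]>80)&(z>.04)&(z<.12)&(x>.3)&(x<.9)&(d>0)
    l=(cv2.connectedComponentsWithStats(m.astype(np.uint8)));k=1+np.argmax(l[2][1:,4]);Q=W[l[1]==k]
    z0=np.median(Q[:,2]);T=Q[Q[:,2]>z0-.004]
    r=cv2.minAreaRect((T[:,:2]*1000).astype(np.float32));print(c,"wood",len(T),"ztop",z0,r,l[2][k])
    # all rest/pole-ish pts
    cx,cy=np.array(r[0])/1000
    # roof
    R=W[(z>.25)&(z<.275)&(d>0)&(x>.5)&(abs(y)<.5)]
    print(" roof",len(R),np.median(R[:,2]),cv2.minAreaRect((R[:,:2]*1000).astype(np.float32)))
    B=W[(z>.05)&(z<.30)&(d>0)&(x>.5)&(x<1.1)&(y<.35)&(y>-.25)]
    print(" booth",cv2.minAreaRect((B[:,:2]*1000).astype(np.float32)))
u=[(354,128),(259,221)]
for (c,(a,b)) in zip(("top","scene"),u):
    p,d,W=C[c];np.set_printoptions(precision=3,suppress=True,linewidth=200)
    print(c);print(W[b-7:b+8,a-7:a+8,2]); print(W[b,a])
```

```text
scene wood 232 ztop 0.08561345191397385 ((469.88250732421875, 372.3016662597656), (162.0417022705078, 17.506479263305664), 11.156250953674316) [382 217  13  43 248]
 roof 3097 0.2660204180224264 ((765.7693481445312, 42.566009521484375), (304.316650390625, 147.7692413330078), 84.5331802368164)
 booth ((679.5554809570312, 125.25221252441406), (453.2114562988281, 336.33734130859375), 84.71363830566406)
top wood 210 ztop 0.0835735334053419 ((464.819580078125, 373.3288879394531), (159.03416442871094, 17.322967529296875), 11.494837760925293) [252 175  11  46 248]
 roof 2140 0.2639989392503732 ((763.7409057617188, 45.96241760253906), (302.6123352050781, 148.61021423339844), 84.9873275756836)
 booth ((677.4293212890625, 125.64356994628906), (447.7838134765625, 334.9278259277344), 85.38589477539062)
top
[[0.219 0.221 0.219 0.223 0.22  0.222 0.225 0.248 0.242 0.244 0.245 0.227 0.221 0.224 0.222]
 [0.219 0.22  0.219 0.219 0.223 0.224 0.231 0.241 0.245 0.247 0.247 0.221 0.225 0.216 0.216]
 [0.214 0.214 0.213 0.216 0.221 0.218 0.238 0.244 0.243 0.243 0.245 0.224 0.225 0.223 0.218]
 [0.213 0.214 0
[... 1843 characters left out ...]
235 0.174 0.17  0.169 0.167]
 [0.246 0.246 0.245 0.246 0.244 0.241 0.242 0.24  0.235 0.237 0.232 0.173 0.173 0.171 0.172]
 [0.252 0.251 0.246 0.244 0.242 0.24  0.238 0.241 0.241 0.237 0.232 0.175 0.175 0.17  0.172]
 [0.247 0.248 0.251 0.245 0.194 0.187 0.189 0.19  0.184 0.184 0.187 0.179 0.181 0.175 0.175]
 [0.244 0.246 0.242 0.238 0.199 0.194 0.194 0.19  0.191 0.183 0.182 0.187 0.185 0.183 0.183]
 [0.243 0.246 0.237 0.202 0.202 0.196 0.199 0.199 0.197 0.193 0.189 0.19  0.186 0.188 0.187]
 [0.239 0.239 0.234 0.207 0.206 0.205 0.203 0.198 0.197 0.193 0.191 0.193 0.19  0.19  0.186]
 [0.235 0.236 0.23  0.21  0.207 0.201 0.199 0.2   0.198 0.198 0.196 0.193 0.195 0.193 0.19 ]]
[0.64  0.035 0.184]
```

```bash
cat > ring.py <<'E'
from h import *
from scipy.optimize import least_squares
YB=np.radians(-5.2);c35,s35=np.cos(np.radians(35)),np.sin(np.radians(35))
ex=np.array([c35*np.cos(YB),c35*np.sin(YB),s35]);ey=np.array([-np.sin(YB),np.cos(YB),0]);ez=np.cross(ex,ey)
S=np.stack([ex,ey,ez],1)
def ring(c,d,g,pr=True):
    W=cloud(c,d).reshape(-1,3);W=W[np.linalg.norm(W-g,axis=1)<.06];L=W@S
    h=L[:,2];f=np.median(np.sort(h)[len(h)//3:]) if 0 else np.percentile(h,50)
    return L,h
E
python3 - <<'E'
from ring import *
np.set_printoptions(precision=4,suppress=True)
for c,roofc in(("top",(.7637,.0460)),("scene",(.7658,.0426))):
    d=np.load(c+"1.npy");W=cloud(c,d).reshape(-1,3);g=np.array([.679,.054,.23])
    N=np.linalg.norm(W-g,axis=1)<.05
    L=W[N]@S;hist,e=np.histogram(L[:,2],bins=np.arange(L[:,2].min(),L[:,2].max(),.004));print(c,np.c_[e[:-1],hist].round(3).tolist())
    hp=(g@S)[2]
    R=L[abs(L[:,2]-hp)<.008]
    f=lambda q:np.hypot(R[:,0]-q[0],R[:,1]-q[1])-.013
    r=least_squares(f,(g@S)[:2],loss="soft_l1",f_scale=.002)
    i=abs(f(r.x))<.004
    z=np.median(R[i,2]);print(" ring",S@[*r.x,z],"n",i.sum(),"rms",np.std(f(r.x)[i]),"L",[*r.x,z])
    # roof centre in booth frame: x from (slope top) to 160
    b=np.array([*roofc,0]);hx=np.array([np.cos(YB),np.sin(YB),0])
    # slope horizontal length: (265-95)/tan35=243 -> roof x 83..160? use back edge measured half 74
    back=b+hx*.074;o=back-hx*.160;print(" booth origin est",o)
    sh=o-hx*.16+[0,0,.095]; print(" shut ring",sh+S@[.12,0,.024],"travel",(S@[*r.x,z]-sh-S@[.12,0,.024])@S, "pane h",)
E
```

```text
top [[-0.227, 5.0], [-0.223, 79.0], [-0.219, 192.0], [-0.215, 198.0], [-0.211, 80.0], [-0.207, 6.0], [-0.203, 1.0], [-0.199, 3.0], [-0.195, 12.0], [-0.191, 26.0], [-0.187, 25.0]]
 ring [0.6733 0.0551 0.2323] n 21 rms 0.0018191481814135502 L [np.float64(0.6784254736343979), np.float64(0.11586609809243348), np.float64(-0.1914902817681718)]
 booth origin est [0.6781 0.0538 0.    ]
 shut ring [0.6029 0.0606 0.1835] travel [ 0.0859  0.0008 -0.0006] pane h
scene [[-0.222, 14.0], [-0.218, 218.0], [-0.214, 69.0], [-0.21, 42.0], [-0.206, 11.0], [-0.202, 7.0], [-0.198, 7.0], [-0.194, 15.0], [-0.19, 45.0]]
 ring [0.6835 0.0486 0.2355] n 36 rms 0.002169142459235957 L [np.float64(0.6889883429163582), np.float64(0.11037281123308335), np.float64(-0.1950010392261632)]
 booth origin est [0.6802 0.0504 0.    ]
 shut ring [0.605  0.0572 0.1835] travel [ 0.0944 -0.0015 -0.0027] pane h
```

```bash
cat > plan.py <<'E'
from h import *
from scipy.spatial.transform import Rotation as Ro
def tool(psi,t):
    p,t=np.radians([psi,t]);y=np.array([-np.sin(p),np.cos(p),0]);z=np.array([np.sin(t)*np.cos(p),np.sin(t)*np.sin(p),-np.cos(t)])
    return np.stack([np.cross(y,z),y,z],1)
def row(grasp,psi,t,P0=None,R0=None,msg=""):
    s=readout.read_state();P0=np.array(s["position"]) if P0 is None else P0;R0=np.array(s["tcp_rot"]) if R0 is None else R0
    R=tool(psi,t);P=np.array(grasp)-.051*R[:,2]
    d=R0.T@(P-P0)/.2;w=Ro.from_matrix(R0.T@R).as_rotvec()/np.pi
    n=max(np.linalg.norm(d)*.2/.05,np.linalg.norm(w)*180/8.59)
    print(msg,np.round([*d,*w],4).tolist(),"rows",round(n,1),"t",s["time_s"]);return P,R
E
python3 - <<'E'
from plan import *
P,R=row([.477,.375,.150],11.3,-15)
row([.477,.375,.076],11.3,-15,P,R,"down")
E
```

```text
[-1.5701, -0.4601, 0.465, 0.0241, 0.081, -0.1832] rows 6.8 t 1.0
down [-0.0958, 0.0, 0.3574, 0.0, 0.0, 0.0] rows 1.5 t 1.0
```

```bash
python3 -m pendant '[[-0.25,-0.06,0.03,0,0,-0.04,-1],[-0.5,-0.12,0.05,0,0.01,-0.08,-1],[-0.75,-0.2,0.08,0.01,0.03,-0.12,-1],[-0.9,-0.26,0.1,0.015,0.05,-0.16,-1],[-0.9,-0.26,0.1,0.02,0.081,-0.183,-1],[-0.9,-0.26,0.1,0.024,0.081,-0.183,-1],[-0.9,-0.26,0.1,0.024,0.081,-0.183,-1]]'
python3 - <<'E'
from plan import *
P,R=row([.477,.375,.150],11.3,-15)
E
```

```text
time_s: 1.7
position: [0.3806, 0.4649, 0.2719]
tcp_rot: [[-0.948, -0.193, -0.253], [-0.186, 0.981, -0.05], [0.258, -0.001, -0.966]]
force: [-1.1, -0.2, 0.2]
opening: 0.998
grasp_force: 0.0
 [-0.5307, -0.5336, 0.2347, 0.0001, 0.0003, -0.0009] rows 3.2 t 1.7
```

```bash
python3 -m pendant '[[-0.13,-0.13,0.06,0,0,0,-1],[-0.3,-0.3,0.13,0,0,0,-1],[-0.43,-0.43,0.19,0,0,0,-1],[-0.531,-0.534,0.235,0,0,0,-1],[-0.531,-0.534,0.235,0,0,0,-1],[-0.531,-0.534,0.235,0,0,0,-1]]'
python3 - <<'E'
from plan import *
row([.477,.375,.076],11.3,-15)
for c in("scene","top"):
    p,d=capture(c); np.save(c+"2.npy",d)
    q=p[190:300,350:450] if c=="scene" else p[150:250,220:320]
    cv2.imwrite(f"pics/{c}2.png",cv2.resize(q[:,:,::-1],None,fx=4,fy=4,interpolation=2))
a,b=[cv2.imread(f"pics/{c}2.png") for c in("scene","top")]
cv2.imwrite("pics/g2.png",np.hstack([a[:400],b]))
E
```

```text
time_s: 2.3
position: [0.4887, 0.3785, 0.1995]
tcp_rot: [[-0.947, -0.195, -0.254], [-0.189, 0.981, -0.05], [0.259, 0.0, -0.966]]
force: [-0.5, 0.7, -0.0]
opening: 0.999
grasp_force: 0.0
 [-0.1011, -0.0059, 0.3572, 0.0001, -0.0001, -0.0002] rows 1.5 t 2.3
```

View pics/g2.png

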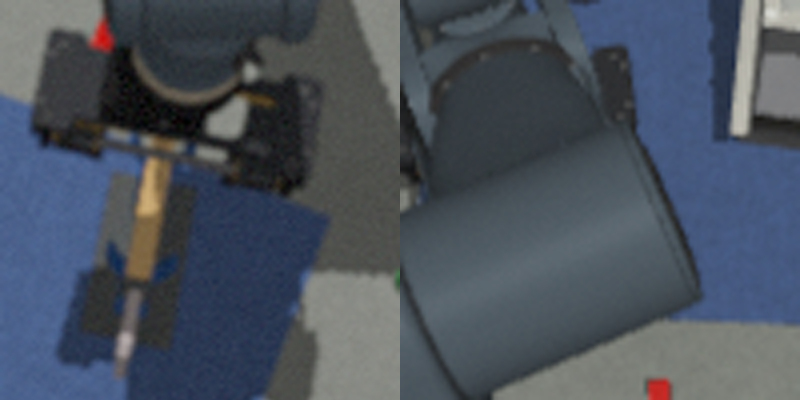

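Fingers straddle the wooden pole (pole at left crop ~(150,200), centred between them). Descend and close.

```bash
python3 -m pendant '[[-0.05,-0.003,0.18,0,0,0,-1],[-0.08,-0.005,0.28,0,0,0,-1],[-0.101,-0.006,0.357,0,0,0,-1],[-0.101,-0.006,0.357,0,0,0,-1]]'; python3 -m pendant '[[0,0,0,0,0,0,0.2],[0,0,0,0,0,0,0.4],[0,0,0,0,0,0,1],[0,0,0,0,0,0,1],[0,0,0,0,0,0,1],[0,0,0,0,0,0,1],[0,0,0,0,0,0,1],[0,0,0,0,0,0,1]]'
```

```text
time_s: 2.8
position: [0.4893, 0.3771, 0.1237]
tcp_rot: [[-0.946, -0.197, -0.257], [-0.19, 0.98, -0.052], [0.262, -0.001, -0.965]]
force: [-0.4, -0.9, 0.9]
opening: 0.995
grasp_force: 0.0
time_s: 3.6
position: [0.4913, 0.3766, 0.1251]
tcp_rot: [[-0.947, -0.195, -0.254], [-0.189, 0.981, -0.05], [0.259, 0.0, -0.966]]
force: [1.1, 0.9, 0.6]
opening: 0.356
grasp_force: 0.0
```

```bash
python3 -m pendant '[[0,0,0,0,0,0,1],[0,0,0,0,0,0,1],[0,0,0,0,0,0,1],[0,0,0,0,0,0,1]]'
```

```text
time_s: 4.0
position: [0.4912, 0.3767, 0.1251]
tcp_rot: [[-0.947, -0.195, -0.254], [-0.189, 0.981, -0.05], [0.259, 0.0, -0.966]]
force: [-0.3, 0.3, 0.3]
opening: 0.204
grasp_force: 30.0
```

```bash
cat >> plan.py <<'E'
from ring import S,ex,ey,ez
GR=np.array([.4912,.3767,.1251]);
def hold(ringp,h,off=(0,0),pitch=35,psi=-5.2,**k):
    """pole origin with tip h above ring plane centre (+off along ex,ey)"""
    o=np.array(ringp)+off[0]*ex+off[1]*ey+(h+.04)*ez-.125*ex
    return row(o,psi,pitch-15,**k)
RING=np.array([.675,.0535,.232])
E
python3 - <<'E'
from plan import *
P,R=row([.478,.374,.236],11.3,-15,msg="lift")
P2,R2=hold(RING,.09,P0=P,R0=R,msg="over"); print(P2)
hold(RING,.025,P0=P2,R0=R2,msg="hover")
E
python3 -m pendant '[[0.05,0,-0.19,0,0,0,1],[0.1,0,-0.38,0,0,0,1],[0.15,0,-0.58,0,0,0,1],[0.21,0,-0.78,0,0,0,1],[0.21,0,-0.78,0,0,0,1]]'
```

```text
lift [0.2087, -0.0001, -0.7731, 0.0002, 0.0, -0.0002] rows 3.2 t 4.0
over [0.3724, -1.4884, -0.0527, 0.0041, -0.1931, 0.093] rows 6.1 t 4.0
[0.48139811 0.07111915 0.31471703]
hover [-0.0841, 0.0, 0.3139, 0.0, 0.0, 0.0] rows 1.3 t 4.0
time_s: 4.5
position: [0.4934, 0.3778, 0.2929]
tcp_rot: [[-0.95, -0.195, -0.243], [-0.19, 0.981, -0.045], [0.247, 0.003, -0.969]]
force: [0.8, -0.4, -2.5]
opening: 0.204
grasp_force: 30.0
```

```bash
python3 -m pendant '[[0,0,-0.05,0,-0.04,0,1],[0.05,-0.1,-0.1,0.001,-0.08,0.02,1],[0.1,-0.25,-0.15,0.002,-0.12,0.04,1],[0.15,-0.45,-0.15,0.003,-0.16,0.06,1],[0.2,-0.65,-0.15,0.004,-0.19,0.08,1],[0.25,-0.85,-0.15,0.004,-0.193,0.093,1],[0.25,-0.9,-0.15,0.004,-0.193,0.093,1],[0.25,-0.9,-0.15,0.004,-0.193,0.093,1]]'
python3 - <<'E'
from plan import *
P2,R2=hold(RING,.09,msg="over")
E
```

```text
time_s: 5.3
position: [0.4861, 0.1907, 0.3277]
tcp_rot: [[-0.936, 0.094, 0.338], [0.088, 0.996, -0.032], [-0.34, 0.0, -0.941]]
force: [-0.2, 0.1, -2.8]
opening: 0.202
grasp_force: 30.0
over [-0.009, -0.5974, 0.0723, -0.0004, -0.0008, -0.001] rows 2.4 t 5.3
```

```bash
python3 -m pendant '[[0,-0.2,0,0,0,0,1],[0,-0.4,0,0,0,0,1],[-0.009,-0.55,0.05,0,-0.001,-0.001,1],[-0.009,-0.597,0.072,0,-0.001,-0.001,1],[-0.009,-0.597,0.072,0,-0.001,-0.001,1],[-0.009,-0.597,0.072,0,-0.001,-0.001,1]]'
python3 - <<'E'
from plan import *
hold(RING,.03,msg="hover")
for c in("scene","top"):
    p,d=capture(c); np.save(c+"3.npy",d)
    q=p[130:290,180:340] if c=="scene" else p[70:230,280:440]
    cv2.imwrite(f"pics/{c}3.png",cv2.resize(q[:,:,::-1],None,fx=2.5,fy=2.5,interpolation=2))
cv2.imwrite("pics/g3.png",np.hstack([cv2.imread(f"pics/{c}3.png") for c in("scene","top")]))
E
```

```text
time_s: 5.9
position: [0.4826, 0.0733, 0.3152]
tcp_rot: [[-0.935, 0.088, 0.342], [0.083, 0.996, -0.03], [-0.344, -0.0, -0.939]]
force: [0.6, -0.5, -1.6]
opening: 0.202
grasp_force: 30.0
hover [-0.0717, -0.012, 0.2906, 0.0003, 0.0006, 0.0008] rows 1.2 t 5.9
```

View pics/g3.png

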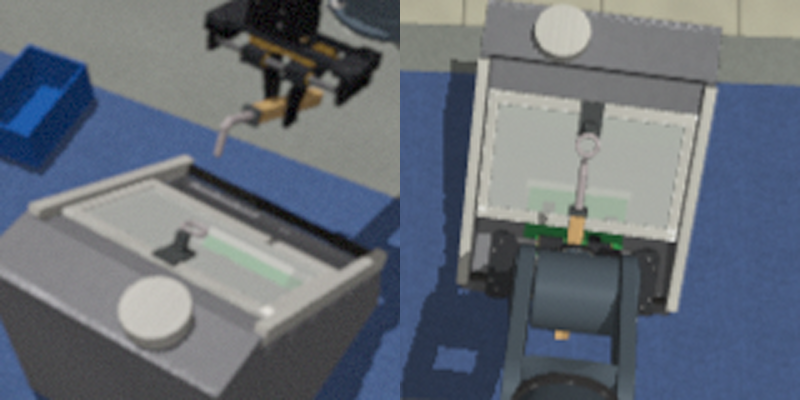

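```bash
cat > fit.py <<'E'
from plan import *
def proj(c,X):
    k=calibration(c);T=np.linalg.inv(np.array(k["T"]));q=np.array(k["mtx"])@(T[:3,:3]@X+T[:3,3]);return q[:2]/q[2]
def ringfit(c,d,g):
    W=cloud(c,d).reshape(-1,3);W=W[np.linalg.norm(W-g,axis=1)<.05];L=W@S;q=S.T@g
    pane=np.median(L[:,2]);L=L[(L[:,2]-pane>.014)&(L[:,2]-pane<.034)]
    q=q[:2]
    from scipy.optimize import least_squares
    for _ in range(8):
        M=L[(L[:,0]<q[0]+.007)&(np.hypot(*(L[:,:2]-q).T)<.02)]
        q=least_squares(lambda q:np.hypot(*(M[:,:2]-q).T)-.013,q,loss="soft_l1",f_scale=.002).x
    return S@[*q,np.median(M[:,2])],len(M),np.median(M[:,2])-pane
E
python3 - <<'E'
from fit import *
np.set_printoptions(precision=4,suppress=True)
s=readout.read_state();R=np.array(s["tcp_rot"]);P=np.array(s["position"]);o=P+.051*R[:,2]
a=np.radians(-15);A=tool(-5.2,20)  # pole axes from tool: pitch +15 relative
px=-R[:,0]*np.cos(np.radians(15))-R[:,2]*np.sin(np.radians(15))*-1;
pz=np.cross(px,R[:,1]);tip=o+.125*px-.04*pz;elb=o+.125*px
print("pole x",px,"ex",ex,"tip",tip,"want",RING+.09*ez)
for c in("scene","top"):
    print(c,"tip px",proj(c,tip),"elbow",proj(c,elb),"ring",proj(c,RING))
    d=np.load(c+"3.npy");print(ringfit(c,np.load(c+"1.npy"),RING),ringfit(c,d,RING) if c=="scene" else "")
    W=cloud(c,d).reshape(-1,3);L=(W-tip)@S;n=(abs(L[:,0])<.02)&(abs(L[:,1])<.02)&(L[:,2]>-.02)&(L[:,2]<.035)
    print(" prong pts",n.sum(),np.median(L[n],0),L[n].min(0),L[n].max(0))
E
```

```text
pole x [ 0.9922 -0.0864  0.0899] ex [ 0.8158 -0.0742  0.5736] tip [0.6275 0.0611 0.2391] want [0.6236 0.0582 0.3057]
scene tip px [267.4739 208.928 ] elbow [267.0069 198.8715] ring [256.5848 222.1181]
(array([0.6714, 0.0535, 0.2349]), 28, np.float64(0.026316582135015643)) (array([0.6714, 0.0533, 0.2352]), 29, np.float64(0.026558502612491597))
  return _methods._mean(a, axis=axis, dtype=dtype,
  ret = um.true_divide(
Traceback (most recent call last):
ValueError: zero-size array to reduction operation minimum which has no identity
```

```bash
cat >> fit.py <<'E'
def tipnow():
    s=readout.read_state();R=np.array(s["tcp_rot"]);P=np.array(s["position"]);o=P+.051*R[:,2]
    a=np.radians(15);px=-R[:,0]*np.cos(a)-R[:,2]*np.sin(a);pz=np.cross(px,R[:,1]);return o+.125*px-.04*pz,px,pz
E
python3 - <<'E'
from fit import *
np.set_printoptions(precision=4,suppress=True)
tip,px,pz=tipnow()
print("pole x",px,"ex",ex,"tip",tip,"want",RING+.09*ez)
for c in("scene","top"):
    print(c,"tip px",proj(c,tip),"elbow",proj(c,tip+.04*pz),"ring",proj(c,RING))
    d=np.load(c+"3.npy");print(ringfit(c,np.load(c+"1.npy"),RING))
    W=cloud(c,d).reshape(-1,3);L=(W-tip)@S;n=(abs(L[:,0])<.02)&(abs(L[:,1])<.02)&(L[:,2]>-.02)&(L[:,2]<.03)
    print(" prong pts",n.sum(),np.median(L[n],0),L[n].min(0),L[n].max(0)) if n.any() else 0
E
```

```text
pole x [ 0.8145 -0.0708  0.5758] ex [ 0.8158 -0.0742  0.5736] tip [0.6247 0.0613 0.307 ] want [0.6236 0.0582 0.3057]
scene tip px [265.9604 192.3203] elbow [269.9188 178.3957] ring [256.5848 222.1181]
(array([0.6714, 0.0535, 0.2349]), 28, np.float64(0.026316582135015643))
 prong pts 31 [ 0.0004 -0.0004  0.0155] [-0.0044 -0.0044  0.0032] [0.0036 0.0038 0.0289]
top tip px [353.5414 132.8656] elbow [353.4062 136.297 ] ring [354.8254 126.3932]
(array([0.669 , 0.0547, 0.2326]), 34, np.float64(0.025781249426853226))
 prong pts 6 [-0.0011  0.0013  0.0162] [-0.002  -0.0017  0.0079] [-0.0004  0.0043  0.0229]
```

```bash
sed -i 's/^RING=.*/RING=np.array([.671,.055,.234])/' plan.py
python3 - <<'E'
from plan import *
P,R=hold(RING,.012,msg="hover")
hold(RING,-.017,P0=P,R0=R,msg="in")
E
```

```text
hover [-0.0788, -0.0085, 0.3632, 0.0003, 0.0009, 0.0012] rows 1.5 t 6.0
in [-0.0375, 0.0, 0.1401, 0.0, 0.0, 0.0] rows 0.6 t 6.0
```

```bash
python3 -m pendant '[[-0.02,-0.004,0.1,0,0,0.001,1],[-0.04,-0.008,0.2,0,0.001,0.001,1],[-0.06,-0.008,0.29,0,0.001,0.001,1],[-0.079,-0.008,0.363,0,0.001,0.001,1],[-0.079,-0.008,0.363,0,0.001,0.001,1],[-0.079,-0.008,0.363,0,0.001,0.001,1],[-0.079,-0.008,0.363,0,0.001,0.001,1]]'
python3 - <<'E'
from fit import *
np.set_printoptions(precision=4,suppress=True)
tip,px,pz=tipnow();print("tip-ring",(tip-RING)@S)
hold(RING,-.017,msg="in")
for c in("scene","top"):
    p,d=capture(c); np.save(c+"4.npy",d)
    q=p[180:260,220:300] if c=="scene" else p[90:170,315:395]
    W=cloud(c,d).reshape(-1,3);L=(W-tip)@S;n=(abs(L[:,0])<.01)&(abs(L[:,1])<.01)&(L[:,2]>.004)&(L[:,2]<.03)
    print(" prong pts",n.sum(),np.median(L[n],0)) if n.any() else 0
    cv2.imwrite(f"pics/{c}4.png",cv2.resize(q[:,:,::-1],None,fx=5,fy=5,interpolation=2))
cv2.imwrite("pics/g4.png",np.hstack([cv2.imread(f"pics/{c}4.png") for c in("scene","top")]))
E
```

```text
time_s: 6.7
position: [0.5216, 0.068, 0.2536]
tcp_rot: [[-0.936, 0.09, 0.341], [0.085, 0.996, -0.031], [-0.343, 0.0, -0.939]]
force: [-0.0, -0.2, -3.4]
opening: 0.201
grasp_force: 30.0
tip-ring [ 0.0002 -0.0005  0.0129]
in [-0.0377, 0.0027, 0.1443, 0.0002, 0.0002, 0.0] rows 0.6 t 6.7
 prong pts 27 [0.0015 0.0005 0.0176]
 prong pts 6 [-0.001   0.0014  0.0108]
```

View pics/g4.png

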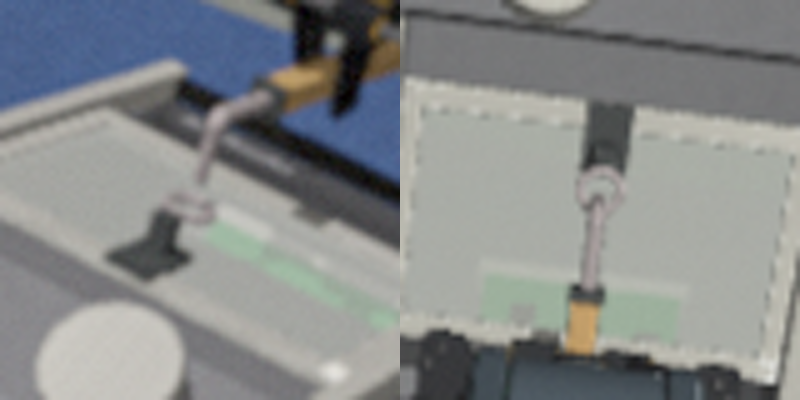

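The prong end hovers just above the ring in both views (scene tip ≈ crop (205,190), ring (190,207); top ring (600,188)). Check by projection.

Run:
```python
from fit import *
np.set_printoptions(precision=2,suppress=True)
tip,px,pz=tipnow()
for c,ob in(("scene",(258,221.4)),("top",(355,127.6))):
    o=proj(c,RING);J=np.c_[proj(c,RING+.001*ex)-o,proj(c,RING+.001*ey)-o]
    print(c,"ring pred",o,"obs",ob,"tip",proj(c,tip),"elb",proj(c,tip+.04*pz),"off mm ex,ey",np.linalg.solve(J,np.array(ob)-o))
```

```text
scene ring pred [257.74 220.79] obs (258, 221.4) tip [258.63 216.4 ] elb [262.43 203.06] off mm ex,ey [2.61 2.55]
top ring pred [354.37 127.33] obs (355, 127.6) tip [354.61 128.22] elb [354.49 131.33] off mm ex,ey [-0.61 -2.11]
```

```bash
python3 -m pendant '[[-0.005,0.001,0.01,0,0,0,1],[-0.01,0.001,0.025,0,0,0,1],[-0.015,0.002,0.04,0,0,0,1],[-0.02,0.003,0.055,0,0,0,1],[-0.023,0.003,0.07,0,0,0,1],[-0.023,0.003,0.07,0,0,0,1],[-0.023,0.003,0.07,0,0,0,1]]'
python3 - <<'E'
from fit import *
tip,px,pz=tipnow();print("tip-ring",((tip-RING)@S).round(4))
E
```

```text
time_s: 7.5
position: [0.5307, 0.0672, 0.2411]
tcp_rot: [[-0.936, 0.091, 0.34], [0.086, 0.996, -0.031], [-0.341, 0.0, -0.94]]
force: [0.2, -0.6, -3.2]
opening: 0.201
grasp_force: 30.0
tip-ring [ 0.0005 -0.0007 -0.0028]
```

```bash
python3 -m pendant '[[-0.003,0.002,0.012,0,0,0,1],[-0.006,0.003,0.025,0,0,0,1],[-0.009,0.003,0.037,0,0,0,1],[-0.013,0.003,0.05,0,0,0,1],[-0.016,0.003,0.062,0,0,0,1],[-0.019,0.003,0.072,0,0,0,1],[-0.019,0.003,0.072,0,0,0,1],[-0.019,0.003,0.072,0,0,0,1]]'
python3 - <<'E'
from fit import *
tip,px,pz=tipnow();print("tip-ring",((tip-RING)@S).round(4))
R=np.array(readout.read_state()["tcp_rot"])
print("1mm down-slope in tool units",(R.T@-ex*.005).round(5), "out",(R.T@ez*.005).round(5))
F=[]
for i in range(6): capture("top"); F.append(readout.read_state()["force"])
F=np.array(F);print(F.mean(0).round(2),F.std(0).round(2),"slope comps",(F.mean(0)@S).round(2))
p,d=capture("scene");cv2.imwrite("pics/s5.png",cv2.resize(p[180:260,220:300,::-1],None,fx=5,fy=5,interpolation=2))
E
```

```text
time_s: 8.3
position: [0.5393, 0.067, 0.229]
tcp_rot: [[-0.936, 0.091, 0.34], [0.086, 0.996, -0.031], [-0.342, 0.0, -0.94]]
force: [-0.3, -0.6, -1.4]
opening: 0.206
grasp_force: 30.0
tip-ring [ 0.0006 -0.0001 -0.0176]
1mm down-slope in tool units [ 0.00483 -0.       0.0013 ] out [ 0.0013  -0.      -0.00483]
[-0.01  0.5  -2.43] [0.42 0.41 0.42] slope comps [-1.44  0.5  -1.96]
```

View pics/s5.png

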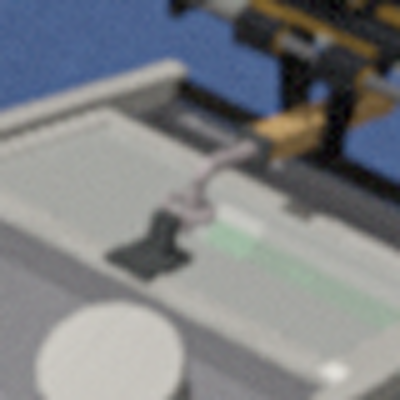

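The prong sits in the ring (crop ~(190,205)). Start pulling gently.

```bash
python3 -m pendant '[[0.005,0,0.0013,0,0,0,1],[0.01,0,0.0026,0,0,0,1],[0.015,0,0.004,0,0,0,1],[0.02,0,0.0052,0,0,0,1],[0.025,0,0.0065,0,0,0,1],[0.03,0,0.008,0,0,0,1],[0.035,0,0.0092,0,0,0,1],[0.0386,0,0.0104,0,0,0,1]]'
cat > f.py <<'E'
from fit import *
s=readout.read_state();tip,px,pz=tipnow();print("t",round(s["time_s"],2),"tip-ring mm",((tip-RING)@S*1000).round(1),"F slope",(np.array(s["force"])@S+[1.44,0,1.96]).round(1),"pitch",np.degrees(np.arcsin(px[2])).round(1),"op",s["opening"])
E
python3 f.py
```

```text
time_s: 9.45
position: [0.5347, 0.0674, 0.2255]
tcp_rot: [[-0.934, 0.091, 0.345], [0.086, 0.996, -0.031], [-0.347, 0.0, -0.938]]
force: [5.3, -0.0, -0.5]
opening: 0.204
grasp_force: 30.0
t 9.45 tip-ring mm [ -4.7  -0.1 -17.2] F slope [ 5.4  0.5 -1.4] pitch 35.3 op 0.20363874506702012
```

```bash
python3 -m pendant '[[0.015,0,0.004,0,0,0,1],[0.03,0,0.008,0,0,0,1],[0.045,0,0.012,0,0,0,1],[0.06,0,0.016,0,0,0,1],[0.075,0,0.02,0,0,0,1],[0.09,0,0.024,0,0,0,1],[0.105,0,0.028,0,0,0,1],[0.12,0,0.032,0,0,0,1]]'; python3 f.py
```

```text
time_s: 10.25
position: [0.5126, 0.0695, 0.2103]
tcp_rot: [[-0.936, 0.091, 0.341], [0.086, 0.996, -0.031], [-0.342, 0.0, -0.94]]
force: [4.1, -1.0, -0.8]
opening: 0.2
grasp_force: 30.0
t 10.25 tip-ring mm [-32.1  -0.  -17.4] F slope [ 4.4 -0.6 -1.1] pitch 35.0 op 0.199508134136525
```

```bash
python3 -m pendant '[[0.015,0,0.004,0,0,0,1],[0.03,0,0.008,0,0,0,1],[0.045,0,0.012,0,0,0,1],[0.06,0,0.016,0,0,0,1],[0.075,0,0.02,0,0,0,1],[0.09,0,0.024,0,0,0,1],[0.105,0,0.028,0,0,0,1],[0.12,0,0.032,0,0,0,1]]'; python3 f.py;  python3 -m pendant '[[0.008,0,0.002,0,0,0,1],[0.016,0,0.0043,0,0,0,1],[0.024,0,0.0065,0,0,0,1],[0.032,0,0.0086,0,0,0,1],[0.04,0,0.0108,0,0,0,1],[0.048,0,0.013,0,0,0,1]]'; python3 f.py
```

```text
time_s: 11.05
position: [0.4921, 0.0714, 0.1959]
tcp_rot: [[-0.936, 0.091, 0.34], [0.086, 0.996, -0.031], [-0.342, 0.0, -0.94]]
force: [5.1, -1.1, -0.3]
opening: 0.202
grasp_force: 30.0
t 11.05 tip-ring mm [-57.2   0.  -17.4] F slope [ 5.5 -0.6 -1.2] pitch 35.0 op 0.20230421144489583
time_s: 11.65
position: [0.4841, 0.0721, 0.1903]
tcp_rot: [[-0.936, 0.091, 0.34], [0.086, 0.996, -0.031], [-0.342, 0.0, -0.94]]
force: [5.1, -1.0, -0.4]
opening: 0.202
grasp_force: 30.0
t 11.65 tip-ring mm [-67.1  -0.  -17.4] F slope [ 5.5 -0.5 -1.3] pitch 35.0 op 0.20229516801276093
```

Now slow, 1 mm per row, a few mm per check.

```bash
python3 -m pendant '[[0.005,0,0.0013,0,0,0,1],[0.01,0,0.0026,0,0,0,1],[0.015,0,0.004,0,0,0,1],[0.02,0,0.0053,0,0,0,1],[0.025,0,0.0067,0,0,0,1]]'; python3 f.py;  python3 -m pendant '[[0.005,0,0.0013,0,0,0,1],[0.01,0,0.0026,0,0,0,1],[0.014,0,0.004,0,0,0,1]]'; python3 f.py
```

```text
time_s: 12.15
position: [0.4799, 0.0725, 0.1873]
tcp_rot: [[-0.936, 0.091, 0.34], [0.086, 0.996, -0.031], [-0.342, 0.0, -0.94]]
force: [4.4, 0.4, -0.3]
opening: 0.208
grasp_force: 30.0
t 12.15 tip-ring mm [-72.2   0.  -17.4] F slope [ 4.8  0.8 -0.7] pitch 35.0 op 0.20782420304973823
time_s: 12.45
position: [0.4774, 0.0727, 0.1856]
tcp_rot: [[-0.936, 0.091, 0.34], [0.086, 0.996, -0.031], [-0.342, 0.0, -0.94]]
force: [4.1, -1.0, -0.2]
opening: 0.201
grasp_force: 30.0
t 12.45 tip-ring mm [-75.2   0.  -17.5] F slope [ 4.7 -0.6 -0.6] pitch 35.0 op 0.20078121710574623
```

```bash
python3 -m pendant '[[0.005,0,0.0013,0,0,0,1],[0.01,0,0.0026,0,0,0,1],[0.014,0,0.004,0,0,0,1]]'; python3 f.py
```

```text
time_s: 12.75
position: [0.4751, 0.0729, 0.1839]
tcp_rot: [[-0.936, 0.091, 0.34], [0.086, 0.996, -0.031], [-0.342, 0.0, -0.94]]
force: [4.0, -0.2, -1.7]
opening: 0.202
grasp_force: 30.0
t 12.75 tip-ring mm [-78.1   0.  -17.5] F slope [ 3.7  0.2 -1.7] pitch 35.0 op 0.20238232917227716
```

```bash
python3 -m pendant '[[0.005,0,0.0013,0,0,0,1],[0.01,0,0.0026,0,0,0,1],[0.014,0,0.004,0,0,0,1]]'; python3 f.py
```

```text
time_s: 13.05
position: [0.4728, 0.0732, 0.1822]
tcp_rot: [[-0.936, 0.091, 0.34], [0.086, 0.996, -0.031], [-0.342, 0.0, -0.94]]
force: [4.4, -0.2, 0.1]
opening: 0.2
grasp_force: 30.0
t 13.05 tip-ring mm [-81.    0.  -17.6] F slope [ 5.1  0.2 -0.5] pitch 35.0 op 0.19955031757073638
```

```bash
python3 -m pendant '[[0.005,0,0.0013,0,0,0,1],[0.01,0,0.0026,0,0,0,1]]'; python3 f.py
```

```text
time_s: 13.25
position: [0.4712, 0.0733, 0.181]
tcp_rot: [[-0.936, 0.091, 0.34], [0.086, 0.996, -0.031], [-0.342, 0.0, -0.94]]
force: [4.0, -0.6, 0.5]
opening: 0.205
grasp_force: 30.0
t 13.25 tip-ring mm [-83.    0.  -17.6] F slope [ 5.  -0.3  0.1] pitch 35.0 op 0.20480418713353785
```

```bash
python3 -m pendant '[[0.005,0,0.0013,0,0,0,1],[0.01,0,0.0026,0,0,0,1]]'; python3 f.py
```

```text
time_s: 13.45
position: [0.4694, 0.0735, 0.1798]
tcp_rot: [[-0.936, 0.091, 0.34], [0.086, 0.996, -0.031], [-0.342, 0.0, -0.94]]
force: [3.8, -0.4, -0.9]
opening: 0.202
grasp_force: 30.0
t 13.45 tip-ring mm [-85.1  -0.  -17.5] F slope [ 4.  -0.1 -1. ] pitch 35.0 op 0.2021650619257312
```

```bash
for i in 1; do python3 -m pendant '[[0.005,0,0.0013,0,0,0,1],[0.01,0,0.0026,0,0,0,1]]'; python3 f.py; done
```

```text
time_s: 13.65
position: [0.4686, 0.0735, 0.179]
tcp_rot: [[-0.935, 0.091, 0.343], [0.086, 0.996, -0.031], [-0.344, 0.0, -0.939]]
force: [7.2, -1.2, 0.8]
opening: 0.202
grasp_force: 30.0
t 13.65 tip-ring mm [-86.1   0.  -17.5] F slope [ 7.9 -0.5 -1.6] pitch 35.1 op 0.2016022033143311
```

```bash
python3 -m pendant '[[0.005,0,0.0013,0,0,0,1],[0.01,0,0.0026,0,0,0,1]]'; python3 f.py
```

```text
time_s: 13.85
position: [0.4684, 0.0735, 0.1785]
tcp_rot: [[-0.934, 0.091, 0.346], [0.086, 0.996, -0.031], [-0.348, 0.001, -0.938]]
force: [7.8, 0.2, 1.7]
opening: 0.202
grasp_force: 30.0
t 13.85 tip-ring mm [-86.1  -0.  -17.4] F slope [ 8.7  0.9 -1.1] pitch 35.3 op 0.2023464862991462
```

```bash
python3 -m pendant '[[0.005,0,0.0013,0,0,0,1]]'; python3 f.py
```

```text
time_s: 13.95
position: [0.4684, 0.0735, 0.1782]
tcp_rot: [[-0.933, 0.091, 0.348], [0.086, 0.996, -0.031], [-0.35, 0.001, -0.937]]
force: [8.4, -0.2, 1.9]
opening: 0.205
grasp_force: 30.0
t 13.95 tip-ring mm [-86.1  -0.  -17.4] F slope [ 9.4  0.6 -1.3] pitch 35.5 op 0.2045832337146309
```

```bash
python3 -m pendant '[[0.005,0,0.0013,0,0,0,1],[0.01,0,0.0026,0,0,0,1],[0.014,0,0.004,0,0,0,1],[0.014,0,0.004,0,0,0,1]]'; python3 f.py
```

```text
time_s: 14.35
position: [0.4683, 0.0735, 0.1774]
tcp_rot: [[-0.931, 0.091, 0.354], [0.086, 0.996, -0.032], [-0.355, 0.001, -0.935]]
force: [11.0, 0.3, 2.9]
opening: 0.204
grasp_force: 30.0
t 14.35 tip-ring mm [-86.1  -0.  -17.3] F slope [12.1  1.3 -1.9] pitch 35.8 op 0.20361442523590426
```

```bash
python3 -m pendant '[[0.005,0,0.0013,0,0,0,1],[0.009,0,0.0024,0,0,0,1],[0.009,0,0.0024,0,0,0,1]]'; python3 f.py;  python3 -m pendant '[[0,0,0,0,0,0,1]]'; python3 f.py
```

```text
time_s: 14.65
position: [0.4683, 0.0735, 0.1769]
tcp_rot: [[-0.93, 0.092, 0.357], [0.086, 0.996, -0.032], [-0.358, 0.001, -0.934]]
force: [13.3, 0.1, 4.0]
opening: 0.202
grasp_force: 30.0
t 14.65 tip-ring mm [-86.1  -0.1 -17.3] F slope [14.6  1.3 -2.4] pitch 36.0 op 0.20231126955074527
time_s: 14.75
position: [0.4683, 0.0735, 0.177]
tcp_rot: [[-0.93, 0.092, 0.357], [0.086, 0.996, -0.032], [-0.358, 0.001, -0.934]]
force: [12.2, -1.2, 4.0]
opening: 0.203
grasp_force: 30.0
t 14.75 tip-ring mm [-86.1  -0.  -17.2] F slope [13.8 -0.1 -1.8] pitch 36.0 op 0.20313546538327754
```

Hold ~14 N for over a second.

```bash
python3 -m pendant '[[0,0,0,0,0,0,1],[0,0,0,0,0,0,1],[0,0,0,0,0,0,1],[0,0,0,0,0,0,1],[0,0,0,0,0,0,1],[0,0,0,0,0,0,1],[0,0,0,0,0,0,1]]'; python3 f.py;  python3 -m pendant '[[0,0,0,0,0,0,1],[0,0,0,0,0,0,1],[0,0,0,0,0,0,1],[0,0,0,0,0,0,1],[0,0,0,0,0,0,1],[0,0,0,0,0,0,1]]'; python3 f.py
```

```text
time_s: 15.45
position: [0.4683, 0.0735, 0.177]
tcp_rot: [[-0.93, 0.092, 0.357], [0.086, 0.996, -0.032], [-0.358, 0.001, -0.934]]
force: [12.0, -0.1, 2.8]
opening: 0.203
grasp_force: 30.0
t 15.45 tip-ring mm [-86.1  -0.  -17.2] F slope [12.8  1.  -2.6] pitch 36.0 op 0.20263265283237514
time_s: 16.05
position: [0.4683, 0.0736, 0.177]
tcp_rot: [[-0.93, 0.091, 0.357], [0.086, 0.996, -0.032], [-0.358, 0.001, -0.934]]
force: [12.4, -0.4, 4.2]
opening: 0.204
grasp_force: 30.0
t 16.05 tip-ring mm [-86.1  -0.  -17.2] F slope [14.   0.8 -1.7] pitch 36.0 op 0.20443816893831104
```

```bash
python3 -m pendant '[[-0.01,0,-0.0026,0,0,0,1],[-0.02,0,-0.0053,0,0,0,1],[-0.03,0,-0.008,0,0,0,1],[-0.04,0,-0.0106,0,0,0,1],[-0.048,0,-0.013,0,0,0,1],[-0.048,0,-0.013,0,0,0,1]]'; python3 f.py
```

```text
time_s: 16.65
position: [0.4687, 0.0735, 0.1796]
tcp_rot: [[-0.937, 0.091, 0.338], [0.086, 0.996, -0.031], [-0.34, 0.0, -0.94]]
force: [3.8, 0.3, -0.2]
opening: 0.201
grasp_force: 30.0
t 16.65 tip-ring mm [-86.    0.  -17.5] F slope [ 4.4  0.7 -0.4] pitch 34.9 op 0.20126915872261517
```

```bash
python3 -m pendant '[[-0.01,0,-0.0026,0,0,0,1],[-0.02,0,-0.0053,0,0,0,1],[-0.029,0,-0.008,0,0,0,1],[-0.029,0,-0.008,0,0,0,1]]'; python3 f.py
```

```text
time_s: 17.05
position: [0.4737, 0.0731, 0.1831]
tcp_rot: [[-0.936, 0.091, 0.339], [0.086, 0.996, -0.031], [-0.34, 0.0, -0.94]]
force: [0.8, 0.3, -2.4]
opening: 0.204
grasp_force: 30.0
t 17.05 tip-ring mm [-79.8   0.  -17.6] F slope [ 0.7  0.3 -0.4] pitch 34.9 op 0.20428475347298836
```

```bash
python3 -m pendant '[[0.005,0,-0.018,0,0,0,1],[0.01,0,-0.037,0,0,0,1],[0.015,0,-0.055,0,0,0,1],[0.02,0,-0.073,0,0,0,1],[0.026,0,-0.097,0,0,0,1],[0.032,0,-0.12,0,0,0,1],[0.039,0,-0.145,0,0,0,1],[0.039,0,-0.145,0,0,0,1]]'; python3 f.py
python3 - <<'E'
from fit import *
P,R=hold(RING-.08*ex,.11,msg="up")
print(P)
P2,R2=row([.478,.374,.236],11.3,-15,P0=P,R0=R,msg="over rest")
p,d=capture("scene");cv2.imwrite("pics/s6.png",cv2.resize(p[130:340,150:430,::-1],None,fx=2.5,fy=2.5,interpolation=2))
E
```

```text
time_s: 17.85
position: [0.4568, 0.0747, 0.2086]
tcp_rot: [[-0.936, 0.091, 0.341], [0.086, 0.996, -0.031], [-0.342, 0.0, -0.94]]
force: [-0.2, 0.3, -3.6]
opening: 0.2
grasp_force: 30.0
t 17.85 tip-ring mm [-79.    0.1  13.3] F slope [-0.8  0.2 -0.9] pitch 35.0 op 0.20036111445756666
up [0.1299, -0.001, -0.4658, 0.0001, 0.0001, -0.0002] rows 1.9 t 17.85
[0.40071134 0.0795982  0.28721396]
over rest [-0.2924, 1.5197, 0.1168, -0.0041, 0.1931, -0.093] rows 6.2 t 17.85
```

View pics/s6.png

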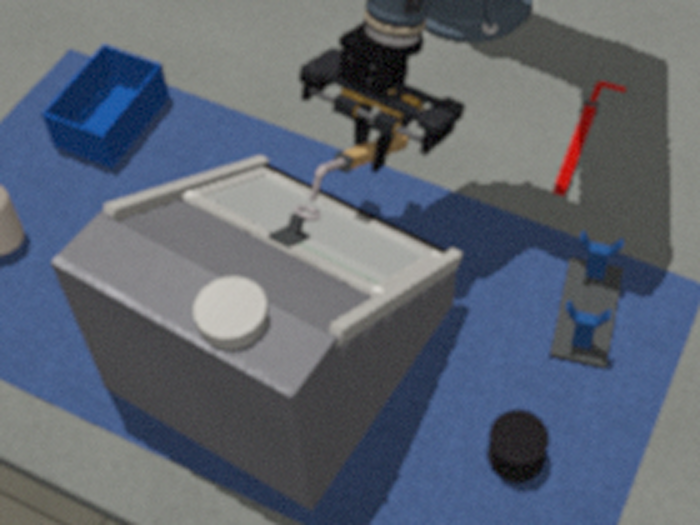

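Sash is down, prong is clear of the ring (crop ~(312,205)); rest forks at (600,245),(585,325). Lift and go back.

```bash
python3 -m pendant '[[-0.06,0,-0.16,0,0,0,1],[-0.12,0,-0.32,0,0,0,1],[-0.17,0,-0.47,0,0,0,1],[-0.18,0.15,-0.47,0,0,0,1],[-0.18,0.35,-0.47,0,0,0,1],[-0.18,0.55,-0.47,0,0,0,1],[-0.18,0.75,-0.47,0,0,0,1],[-0.18,0.75,-0.47,0,0,0,1]]'
python3 - <<'E'
from fit import *
P2,R2=row([.478,.374,.236],11.3,-15,msg="over rest")
E
```

```text
time_s: 18.7
position: [0.4732, 0.228, 0.3089]
tcp_rot: [[-0.935, 0.086, 0.343], [0.082, 0.996, -0.027], [-0.344, 0.003, -0.939]]
force: [0.1, 0.1, -2.2]
opening: 0.204
grasp_force: 30.0
over rest [0.0184, 0.7474, 0.1215, -0.0032, 0.1939, -0.0915] rows 4.5 t 18.7
```

```bash
python3 -m pendant '[[0,0.2,0,0,0,-0.02,1],[0,0.4,0.02,0,0.03,-0.04,1],[0.01,0.6,0.06,-0.001,0.07,-0.06,1],[0.018,0.747,0.1,-0.002,0.11,-0.08,1],[0.018,0.747,0.12,-0.003,0.15,-0.0915,1],[0.018,0.747,0.1215,-0.003,0.194,-0.0915,1],[0.018,0.747,0.1215,-0.003,0.194,-0.0915,1],[0.018,0.747,0.1215,-0.003,0.194,-0.0915,1]]'
python3 - <<'E'
from fit import *
np.set_printoptions(precision=4,suppress=True)
row([.4782,.3741,.11],11.3,-15,msg="pre")
row([.4782,.3741,.0758],11.3,-15,msg="down")
tip,px,pz=tipnow();pose=np.array(readout.read_state()["position"]);o=tip-.125*px+.04*pz;Q=np.stack([px,np.cross(pz,px),pz],1)
print("px",px)
for c in("scene","top"):
    p,d=capture(c);W=cloud(c,d).reshape(-1,3);L=(W-o)@Q;hs=cv2.cvtColor(p,cv2.COLOR_RGB2HSV).reshape(-1,3)
    for a,b in((-.09,-.03),(.03,.07),(.08,.12)):
        n=(L[:,0]>a)&(L[:,0]<b)&(abs(L[:,1])<.013)&(abs(L[:,2])<.013)
        print(c,a,b,n.sum(),np.median(L[n],0)*1000 if n.any() else 0)
E
```

```text
time_s: 19.5
position: [0.4916, 0.3713, 0.2836]
tcp_rot: [[-0.948, -0.189, -0.255], [-0.182, 0.982, -0.052], [0.261, -0.003, -0.965]]
force: [-1.6, 0.5, -1.8]
opening: 0.204
grasp_force: 30.0
pre [-0.1649, 0.0286, 0.5994, -0.0003, -0.0006, -0.0024] rows 2.5 t 19.5
down [-0.2095, 0.029, 0.7645, -0.0003, -0.0006, -0.0024] rows 3.2 t 19.5
px [ 0.9819  0.1892 -0.002 ]
scene -0.09 -0.03 0 0
scene 0.03 0.07 77 [50.9503 -0.8175  9.4258]
scene 0.08 0.12 46 [100.5976  -1.0466   4.4936]
top -0.09 -0.03 0 0
top 0.03 0.07 0 0
top 0.08 0.12 0 0
```

```bash
python3 -m pendant '[[-0.05,0.028,0.2,0,-0.0006,-0.0024,1],[-0.1,0.028,0.4,0,-0.0006,-0.0024,1],[-0.165,0.029,0.599,0,-0.0006,-0.0024,1],[-0.165,0.029,0.599,0,-0.0006,-0.0024,1],[-0.165,0.029,0.599,0,-0.0006,-0.0024,1],[-0.165,0.029,0.599,0,-0.0006,-0.0024,1]]'
python3 - <<'E'
from fit import *
row([.4782,.3741,.0768],11.3,-15,msg="down")
E
```

```text
time_s: 20.2
position: [0.4917, 0.3784, 0.1633]
tcp_rot: [[-0.948, -0.198, -0.25], [-0.192, 0.98, -0.049], [0.255, 0.001, -0.967]]
force: [0.1, 1.0, -1.5]
opening: 0.202
grasp_force: 30.0
down [-0.0435, -0.008, 0.1811, 0.0002, 0.0012, 0.0007] rows 0.7 t 20.2
```

```bash
python3 -m pendant '[[0,0,0,0,0,0,1],[-0.01,-0.004,0.04,0,0.001,0.0007,1],[-0.02,-0.006,0.08,0,0.001,0.0007,1],[-0.025,-0.006,0.11,0,0.001,0.0007,1],[-0.03,-0.006,0.135,0,0.001,0.0007,1],[-0.03,-0.006,0.135,0,0.001,0.0007,1],[-0.03,-0.006,0.135,0,0.001,0.0007,1],[-0.03,-0.006,0.135,0,0.001,0.0007,1]]'
python3 - <<'E'
from fit import *
row([.4782,.3741,.0758],11.3,-15,msg="down")
E
```

```text
time_s: 21.0
position: [0.4898, 0.3763, 0.1329]
tcp_rot: [[-0.946, -0.196, -0.258], [-0.188, 0.981, -0.052], [0.263, -0.001, -0.965]]
force: [0.1, 0.2, -2.0]
opening: 0.2
grasp_force: 30.0
down [-0.0172, 0.0007, 0.0358, -0.0002, -0.0014, -0.0002] rows 0.2 t 21.0
```

```bash
python3 -m pendant '[[-0.005,0.001,0.012,0,-0.001,0,1],[-0.01,0.001,0.024,0,-0.0014,0,1],[-0.017,0.001,0.036,0,-0.0014,0,1],[-0.017,0.001,0.036,0,-0.0014,0,1],[-0.017,0.001,0.036,0,-0.0014,0,1],[-0.017,0.001,0.036,0,-0.0014,0,1]]'
```

```text
time_s: 21.6
position: [0.4909, 0.3767, 0.1251]
tcp_rot: [[-0.947, -0.196, -0.254], [-0.189, 0.981, -0.051], [0.259, -0.001, -0.966]]
force: [-0.2, -0.2, 0.2]
opening: 0.206
grasp_force: 30.0
```

Weight has transferred to the rest, same pose as picked. Open and retreat.

```bash
python3 -m pendant '[[0,0,0,0,0,0,0.4],[0,0,0,0,0,0,0.2],[0,0,0,0,0,0,0],[0,0,0,0,0,0,-0.5],[0,0,0,0,0,0,-1],[0,0,0,0,0,0,-1],[0,0,0,0,0,0,-1],[0,0,0,0,0,0,-1]]'; python3 -m pendant '[[0,0,0,0,0,0,-1],[0,0,0,0,0,0,-1]]' ; python3 -m pendant '[[0,0,-0.1,0,0,0,-1],[0,0,-0.25,0,0,0,-1],[0,0,-0.45,0,0,0,-1],[0,0,-0.65,0,0,0,-1],[0,0,-0.85,0,0,0,-1],[0,0,-1,0,0,0,-1],[0,0,-1,0,0,0,-1]]'; python3 -m pendant '[[0.2,0.1,0,0,0,0,-1],[0.4,0.2,0,0,0,0,-1],[0.6,0.3,0,0,0,0,-1],[0.8,0.4,0,0,0,0,-1],[0.8,0.4,0,0,0,0,-1],[0.8,0.4,0,0,0,0,-1]]'
python3 - <<'E'
from fit import *
for c in("scene","top"):
    p,d=capture(c)
    if c=="scene": cv2.imwrite("pics/s7.png",cv2.resize(p[130:340,150:430,::-1],None,fx=2.5,fy=2.5,interpolation=2))
    W=cloud(c,d);x,y,z=W[...,0],W[...,1],W[...,2]
    hsv=cv2.cvtColor(p,cv2.COLOR_RGB2HSV)
    m=(hsv[...,0]>8)&(hsv[...,0]<25)&(hsv[...,1]>80)&(z>.04)&(z<.12)&(x>.3)&(x<.9)&(d>0)
    l=(cv2.connectedComponentsWithStats(m.astype(np.uint8)));k=1+np.argmax(l[2][1:,4]);Q=W[l[1]==k]
    z0=np.median(Q[:,2]);T=Q[Q[:,2]>z0-.004]
    print(c,len(T),z0,cv2.minAreaRect((T[:,:2]*1000).astype(np.float32)))
E
```

```text
time_s: 22.4
position: [0.4909, 0.3766, 0.1249]
tcp_rot: [[-0.947, -0.195, -0.254], [-0.189, 0.981, -0.051], [0.259, -0.001, -0.966]]
force: [-1.0, 0.3, -0.5]
opening: 0.849
grasp_force: 0.0
time_s: 22.6
position: [0.4909, 0.3766, 0.1249]
tcp_rot: [[-0.947, -0.195, -0.254], [-0.189, 0.981, -0.051], [0.259, -0.001, -0.966]]
force: [0.2, 0.8, 0.7]
opening: 0.978
grasp_force: 0.0
time_s: 23.3
position: [0.5443, 0.3879, 0.3236]
tcp_rot: [[-0.95, -0.195, -0.244], [-0.19, 0.981, -0.047], [0.248, 0.002, -0.969]]
force: [0.1, 0.3, -0.0]
opening: 1.003
grasp_force: 0.0
time_s: 23.9
position: [0.3733, 0.4353, 0.3591]
tcp_rot: [[-0.947, -0.198, -0.254], [-0.19, 0.98, -0.053], [0.259, -0.001, -0.966]]
force: [0.9, 0.5, -0.7]
opening: 1.0
grasp_force: 0.0
scene 224 0.08561353376956315 ((469.3346862792969, 371.7835693359375), (158.2042999267578, 17.21563720703125), 10.821345329284668)
top 215 0.08347238080996422 ((464.793212890625, 372.5418701171875), (159.6320037841797, 17.470462799072266), 11.587182998657227)
```

View pics/s7.png

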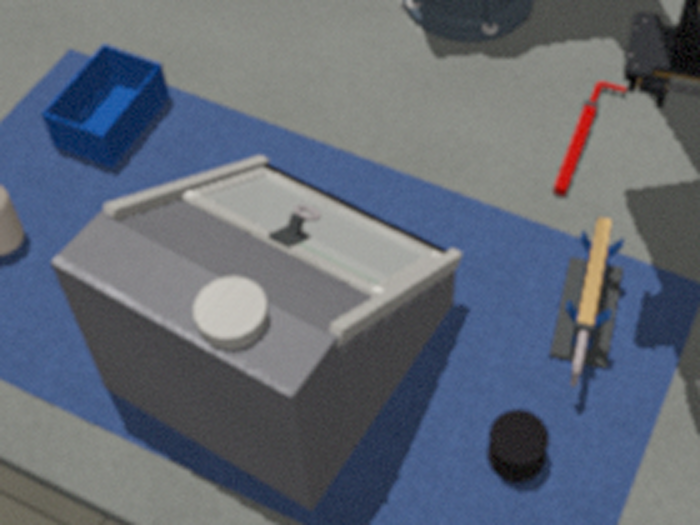

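The sash is shut, the ring (308,213) is free, and the pole lies in both forks (600,270) within 1 mm of its first position. The gripper is clear.

```bash
python3 -c "
from rig import bot;print(bot.hand_in())"
```

```text
the job is handed in; nothing more can be done
None
```

The job is handed in at about 24 s: the sash is shut after a pull of about 14 N held for over 1 s (highest reading 14.6 N), and the pole is back in both forks within about 1 mm of where it lay.

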